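# Prop a printer control case open on its spring leg

## Task

Prop open the cover of the 3D printer's control case: lift the cover by its bar and lay it right back against its stop, swing the orange spring leg inside up past its dead centre until it stays locked over, without straining it hard against its stop, then lower the cover gently so that it stands on the leg, and let go. Leave the spool, the radio, the carton and the screwdriver where they are.

Things in the scene. Friction and masses are not known exactly. Their poses are not given: they have to be found in the camera images.
- case: Fixed open-topped grey case, 280 mm (its x) x 190 mm (its y) x 100 mm high, walls 4 mm. Origin: centre of its underside, on the table; yaw varies. The dark green cover is hinged along the top rim on its -y side (axis along its x, 95 mm to -y of the origin, 100 mm up). Electronics inside reach 32 mm up at most; above them only the leg.
- cover (a joint): Angle of the dark green cover (280 x 190 x 8 mm, 0.3 to 0.65 kg, turns freely): 0 shut and level, its +y edge rises as it opens, 1.57 upright, stop at 1.85, where it leans back and stays by its weight. Short of upright it falls shut unless held. Propped on the locked leg it rests at about 0.5 to 0.8, depending on the bracket's place.
- cover_bar (a point): Middle of the cover's round steel grip bar, 12 mm thick, 110 mm long, parallel to the hinge (the case's x), 45 mm beyond the cover's free edge, 235 mm from the hinge axis. Shut, it is 104 mm above the table on the case's +y side; laid back, about 325 mm. It can be pinched from above at any opening angle and turns between the fingers.
- bracket: Small fixed steel bracket on the case floor (70 x 50 mm plate, ears up to 30 mm) that carries the leg; its place and yaw in the case vary. Origin: underside centre, 4 mm above the table. The leg's pivot is 21 mm above it, axis along the bracket's y. The folded leg points along the bracket's +x.
- leg (a joint): Angle of the orange leg (bar 16 mm wide, 8 thick): 0 folded, 0.42 rad above level, pointing to the bracket's +x; grows as it swings up and over towards -x; upright 1.15; stop (locked) 1.29. Its spring throws it back to 0 if let go before dead centre at 1.13, and on to the stop beyond it. Lifted by its end along the end's arc it takes 2 to 5 N; a level push on the folded end jams.
- leg_tip (a point): Centre of the leg's black round rubber end (14 mm thick, 42 mm wide along the bracket's y), 140 mm from the pivot. Folded, it is 82 mm above the table; locked, its top is about 171 mm up and the cover's underside rests on it.
- spool: Bystander: black filament spool lying flat, 200 mm across, 60 mm high. Origin: underside centre.
- radio: Bystander: black hand radio lying flat, 120 x 55 x 34 mm with a 100 mm aerial along its +x. Origin: underside centre of the 120 mm housing.
- carton: Bystander: green carton, 110 x 160 x 70 mm. Origin: underside centre.
- driver: Bystander: screwdriver with red handle, 180 mm long, lying along its own x beyond the case. Origin: on the table under it.

How it is judged:
On the way, in this order (a step that is already met when the one before it is completed fails the run):
1. the cover is laid back near its stop (above 1.7 rad) (value of joint cover above 1.7 rad), for 0.2 s.
2. the leg is locked past dead centre (above 1.22 rad) while the cover is still back (above 1.5 rad) (value of joint leg above 1.22 rad and value of joint cover above 1.5 rad), for 0.2 s.
At the end, for the whole second after the job is handed in: The leg is locked (joint above 1.22 rad), the cover stands on it (0.42 to 0.9 rad, pressing on the leg with more than 1 N) and is at rest (under 0.05 rad/s) (value of joint leg above 1.22 rad and value of joint cover between 0.42 and 0.9 rad and velocity of joint cover between -0.05 and 0.05 rad/s and contact force between case and bracket above 1 N); the robot touches nothing.
It fails at once if the cover is dropped (closing faster than 2.5 rad/s) (velocity of joint cover below -2.5 rad/s).
It fails at once if the leg or its bracket is strained (more than 35 N from the robot) (contact force between any of the fingers, the arm and bracket above 35 N).
It fails at once if a bystander is moved by more than 25 mm (distance of any of spool, radio, carton, driver from where it was at the start of the episode above 0.025 m).
It also fails if it takes over 67 s, if anything falls off the work surface, if the arm or the gripper's body presses on something with over 40 N, if the wrist force passes 120 N, or if a joint passes its speed limit or range.

## Robot

A 7-joint arm with a two-finger parallel gripper is mounted at the origin on the work surface. World frame = base frame: x ahead of the robot, y to its left, z up, the work surface at z = 0. Lengths are in m, angles in rad, forces in N, time in s.
With the tool pointing down it reaches from about 0.4 to 0.9 m from the base axis. Payload 5.6 kg.
Tool frame: the origin (TCP) lies at the very end of the fingers, on their centre line; the grasp point (between the pads) lies 19 mm behind it; z points along the fingers, y is the line along which they close (so a half turn about z gives the same grasp; the last joint's range is limited). The gripper opens to 92 mm and grips with 3 to 60 N. Pads are 20 mm wide; open, the fingers measure 128 mm over their backs; the gripper's body (75 mm by 189 mm) begins 69 mm behind the grasp point.
Start: joints at [-1.15, 0.468, -0.012, 1.603, 0.006, 1.071, -0.056], TCP at [0.291, 0.581, 0.215] pointing down, gripper open.
Joint ranges: [-2.53, 2.53], [-0.31, 2.02], [-1.57, 1.55], [0.28, 2.44], [-1.29, 4.43], [0.15, 1.84], [-2.92, 2.92]. Speed limits (rad/s): [2.57, 2.57, 3.14, 3.14, 3.14, 3.14, 3.14].

## Interface

Orientations are given as a unit quaternion [w, x, y, z].
In Python, from station import r gives the robot as it stands.
- The arm moves only by the shell command python3 -m creep 'ROWS' [OPENING] [FORCE]. ROWS is JSON, a list of rows, each an object with "xyz": the shift along the tool's x, y, z normalised to -1 to 1, where 1 is 0.05 m, a list of three; "turn": the turn, a rotation vector about the tool's x, y, z normalised to -1 to 1, where 1 is 4 degrees, a list of three. In form: [{"xyz": [tx, ty, tz], "turn": [wx, wy, wz]}, ...]. A call has 1 to 8 rows; each row shifts and turns the commanded pose from where the row before left it, along the tool's axes as they then stand; what a row does not reach is not made up. A row lasts 1/10 s, in which the tool goes at most 50 mm and 8.59 degrees, less where a joint would pass 70% of its speed; a pose out of reach is approached as far as the arm can. A call with a number of a shift or a turn outside -1 to 1 is refused whole. A call with a gripper value outside its range is refused whole. OPENING is the closure, from 0 (fully open) to 1 (shut), set as the call begins (- or left out, the last holds). The fingers move at their own pace and stop on an object; FORCE is the grip in N (left out, the last holds). Time passes only in rows, so rows that do not move let the fingers close. It gives the time, the measured TCP pose, the force, the opening and the grip force at its end, in the units of the state.
- r.read_state(): the state, without advancing time (a new reading comes with each control period).
- r.capture(name): name is "scene" or "top" or "wrist"; returns the picture (384x512x3 uint8, red, green, blue); there is no depth.
- r.camera_params(name): a dict with "fx", "fy", "cx", "cy" (pixels), "R" (3x3) and "t" (3): a world point X has camera coordinates R X + t. Camera axes: x right, y down, z forward; pixel columns grow to the right and rows downward; lengths in m; the calibration is good to about 2 mm. The wrist camera is an equidistant fisheye: a pixel r from the principal point sees the ray r / f radians off the axis. A picture is of the moment at which its call begins: read the wrist's pose just before it. camera_params takes no time and is no camera call; for the wrist camera it gives the pose at the moment of the call.
- r.finish_job(): hands the job in; it is judged then, once.
The state is a dict: "clock": time; "joint_pos": joint angles; "dq": joint speeds; "tau": joint torques, N m; "tcp_pos": TCP position; "tool_rot": TCP orientation; "contact_force": force on the tool from outside, world axes, zero at the start; "wrist_torque": the same for the moment, N m; "width": finger opening in m; "grasp_force": force on a finger pad.
Only numpy, scipy, OpenCV 4.12 (cv2) and the standard library are available. Lean on these libraries where they do the work, as an engineer would, in place of code of your own. Each camera call takes 0.05 s, during which the arm holds its last target. There are 200 camera calls.

## Working session

There is one attempt and no reset: what is moved stays moved. The work goes in short steps, Python scripts to look and compute and a shell command to move; the robot and the scene stay as the last step left them, time stands still between calls to the robot, and variables do not carry over. Pictures are saved under pics/ and viewed, at most 10 in all, crops included, and the job is handed in when it is done.

```bash
ls; mkdir -p pics; python3 - <<'E'
from station import r
import cv2,numpy as np
s=r.read_state();print(s['clock'],s['tcp_pos'],s['tool_rot'])
for n in('scene','top'):
    im=r.capture(n);cv2.imwrite(f'pics/{n}0.png',im[:,:,::-1]);np.savez(f'{n}0.npz',im=im,**r.camera_params(n))
a=[cv2.imread(f'pics/{n}0.png') for n in('scene','top')]
for n in('scene','top'):print(r.camera_params(n))
E
```

```text
pics
0.0 [0.29058096 0.58077724 0.21363913] [-1.43304165e-04  2.29859567e-01  9.73223398e-01 -8.81014539e-04]
{'fx': 410.6840891648456, 'fy': 410.6840891648456, 'cx': 255.8384541894941, 'cy': 189.90460621279863, 'R': array([[ 0.43455627,  0.90062433,  0.00605545],
       [ 0.56206155, -0.26593206, -0.78317747],
       [-0.70373834,  0.34373822, -0.62176875]]), 't': array([-0.28720316, -0.27374211,  1.87381723])}
{'fx': 392.18058573087086, 'fy': 392.18058573087086, 'cx': 251.00800151897027, 'cy': 192.25084969426246, 'R': array([[ 0.02207198, -0.99957315,  0.01914037],
       [-0.99593257, -0.02365638, -0.08694073],
       [ 0.08735641, -0.01714356, -0.9960296 ]]), 't': array([-0.01020248,  0.60187845,  1.31806323])}
```

View pics/scene0.png

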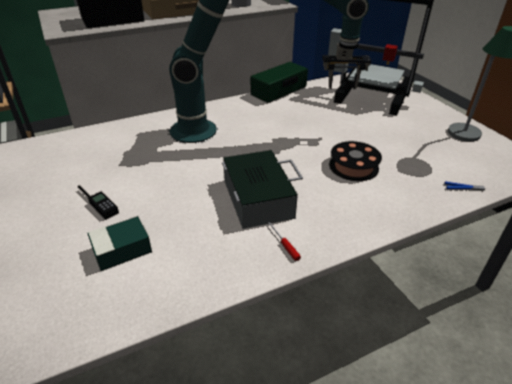

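View pics/top0.png

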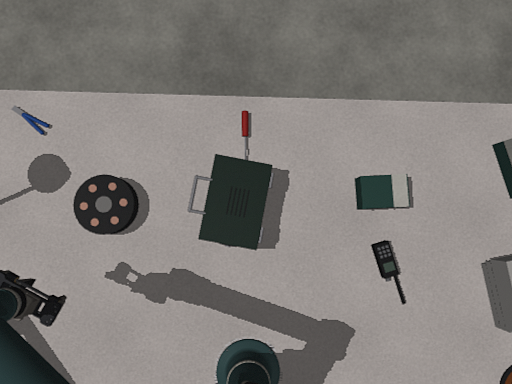

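The scene view shows the case in the middle with the bar on its robot-left side. In the top view, the cover corners are near (217,155), (272,165), (257,249) and (199,239), the bar's outer edge is near x≈191–197, and the screwdriver is at (246,130). Next I'll get the case pose.

```bash
cat > h.py <<'E'
import numpy as np,cv2
from scipy.spatial.transform import Rotation as Ro
def ray(p,d,fish=False):
    x=(np.asarray(p,float)-[d['cx'],d['cy']])
    R=np.asarray(d['R']);t=np.asarray(d['t'])
    if fish:
        f=float(d['fx']);rr=np.hypot(*x);th=rr/f;v=np.array([*(x/max(rr,1e-9)*np.sin(th)),np.cos(th)])
    else: v=np.array([x[0]/d['fx'],x[1]/d['fy'],1])
    return -R.T@t,R.T@v
def atz(p,d,z,fish=False):
    c,v=ray(p,d,fish);return c+v*(z-c[2])/v[2]
def proj(X,d,fish=False):
    v=np.asarray(d['R'])@X+np.asarray(d['t'])
    if fish:
        n=np.hypot(v[0],v[1]);th=np.arctan2(n,v[2]);return np.array([d['cx'],d['cy']])+d['fx']*th*v[:2]/n
    return np.array([d['cx']+d['fx']*v[0]/v[2],d['cy']+d['fy']*v[1]/v[2]])
def rot(s): # w x y z
    q=np.asarray(s['tool_rot']);return Ro.from_quat([q[1],q[2],q[3],q[0]])
E
python3 - <<'E'
from h import *
from scipy.optimize import least_squares
d=np.load('top0.npz');im=d['im'].astype(int)
sub=im[130:270,180:310]
g=(sub[...,1]-sub[...,0]>6)&(sub.sum(2)<150)
n,l,st,_=cv2.connectedComponentsWithStats(g.astype(np.uint8));k=1+np.argmax(st[1:,4])
ys,xs=np.where(l==k);P=np.c_[xs+180,ys+130].astype(np.float32)
rc=cv2.minAreaRect(P);print(len(P),rc)
box=cv2.boxPoints(rc)+0
W=np.array([atz(b,d,.108)for b in box]);print(W.round(4));print(W.mean(0))
e=[np.linalg.norm(W[i]-W[(i+1)%4]) for i in range(4)];print(e)
for i in range(2):
    v=W[(i+1)%4]-W[i];print(np.degrees(np.arctan2(v[1],v[0])))
cv2.imwrite('pics/z.png',cv2.resize(d['im'][140:260,180:290,::-1],None,fx=5,fy=5,interpolation=cv2.INTER_CUBIC))
E
```

```text
4678 ((235.4615478515625, 201.69232177734375), (58.44260787963867, 86.29109954833984), 11.309932708740234)
[[ 0.444   0.1691  0.108 ]
 [ 0.7176  0.1236  0.108 ]
 [ 0.6847 -0.063   0.108 ]
 [ 0.4118 -0.0138  0.108 ]]
[0.56453046 0.0539734  0.108     ]
[np.float64(0.2772937825924364), np.float64(0.1894262709332023), np.float64(0.2773540724297765), np.float64(0.18574866577145405)]
-9.447561655091459
-99.9849310040953
```

View pics/z.png

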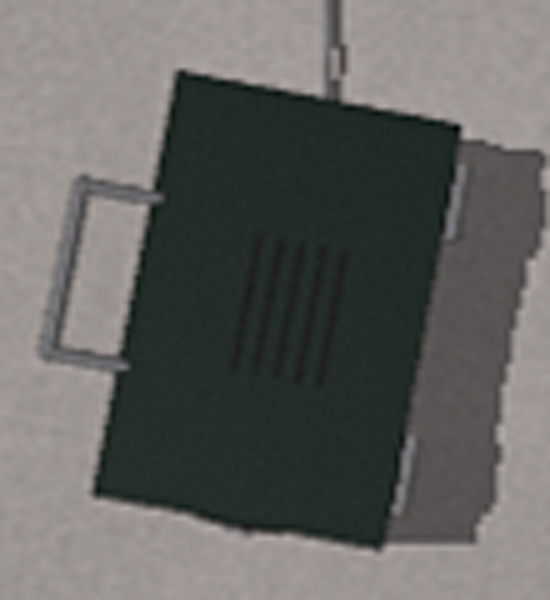

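The crop shows the bar's corners at (82,182) and (46,356). The cover corners are at (180,72), (460,126), (382,548) and (97,494), and the hinge is on the right.

```bash
python3 - <<'E'
from h import *
d=np.load('top0.npz')
px=lambda u:np.array(u)/5-.4+[180,140]
C=np.array([atz(px(u),d,.108) for u in[(180,72),(460,126),(382,548),(97,494)]])
print(C.round(4),C.mean(0))
for a,b in[(3,0),(2,1),(1,0),(2,3)]:
    v=C[b]-C[a];print(np.linalg.norm(v),np.degrees(np.arctan2(v[1],v[0])))
b=[atz(px(u),d,.104) for u in[(82,182),(46,356)]];m=(b[0]+b[1])/2
print('bar',b,m);v=b[0]-b[1];print(np.linalg.norm(v),np.degrees(np.arctan2(v[1],v[0])))
c=C.mean(0);print(m-c)
th=np.radians(-9.8);X=np.array([np.cos(th),np.sin(th),0]);Y=np.array([-X[1],X[0],0])
print('bar in case',(m-c)@X,(m-c)@Y)
from station import r
s=r.read_state();R=rot(s);print(R.as_matrix().round(3))
tgt=m+[0,0,.0]; print('to above bar in tool /50mm',R.inv().apply(np.array([m[0],m[1],.165])-s['tcp_pos'])/.05)
E
```

```text
[[ 0.7165  0.1225  0.108 ]
 [ 0.6857 -0.0598  0.108 ]
 [ 0.4135 -0.0149  0.108 ]
 [ 0.4437  0.167   0.108 ]] [0.56482352 0.0537064  0.108     ]
0.27640412739989434 -9.271830416867196
0.2758995384365691 -9.36537266039017
0.18484647826202696 80.41349870548241
0.18439395750884766 80.5696304242925
bar [array([0.64362867, 0.18386165, 0.104     ]), array([0.53072246, 0.20303194, 0.104     ])] [0.58717557 0.19344679 0.104     ]
0.11452210124877273 -9.636325820540304
[ 0.02235204  0.13974039 -0.004     ]
bar in case -0.0017592627275364882 0.1415058178025185
[[-0.894  0.447 -0.001]
 [ 0.447  0.894 -0.001]
 [-0.    -0.002 -1.   ]]
to above bar in tool /50mm [-8.77092901 -4.2737211   0.9829865 ]
```

```bash
python3 -m creep '[{"xyz":[-1,0,0],"turn":[0,0,-0.86]},{"xyz":[-1,0,0],"turn":[0,0,-0.86]},{"xyz":[-1,0,0],"turn":[0,0,-0.86]},{"xyz":[-1,0,0],"turn":[0,0,-0.86]},{"xyz":[-1,0,0],"turn":[0,0,-0.86]}]' 0 20
cat > to.py <<'E'
import sys
from h import *
from station import r
s=r.read_state();R=rot(s);x=np.array(eval(sys.argv[1]))
print(s['tcp_pos'].round(4) if hasattr(s['tcp_pos'],'round') else s['tcp_pos'],'d/50mm',(R.inv().apply(x-s['tcp_pos'])/.05).round(2))
M=R.as_matrix();print('yaw of tool y',np.degrees(np.arctan2(M[1,1],M[0,1])).round(2),'z',M[:,2].round(3),'F',np.round(s['contact_force'],1),'w',s['width'],'g',s['grasp_force'],'t',s['clock'],'q',np.round(s['joint_pos'],2))
E
python3 to.py '[.587,.1935,.165]'
```

```text
clock: 0.6
tcp_pos: [0.527, 0.496, 0.2143]
tool_rot: [-0.0, 0.081, 0.997, -0.0]
contact_force: [0.3, 0.5, -0.5]
width: 0.0919
grasp_force: 0.0
[0.527  0.496  0.2143] d/50mm [-2.16 -5.78  0.99]
yaw of tool y 80.75 z [-0.    -0.001 -1.   ] F [ 0.3  0.5 -0.5] w 0.0918712451128432 g 0.0 t 0.6 q [-0.79  0.6  -0.01  1.4   0.01  1.15  0.6 ]
```

```bash
python3 -m creep '[{"xyz":[-0.36,-0.96,0],"turn":[0,0,0]},{"xyz":[-0.36,-0.96,0],"turn":[0,0,0]},{"xyz":[-0.36,-0.96,0],"turn":[0,0,0]},{"xyz":[-0.36,-0.96,0],"turn":[0,0,0]},{"xyz":[-0.36,-0.96,0],"turn":[0,0,0]},{"xyz":[-0.36,-0.98,0.5],"turn":[0,0,0]},{"xyz":[0,0,0.5],"turn":[0,0,0]},{"xyz":[0,0,0],"turn":[0,0,0]}]' 0.67 20
python3 to.py '[.587,.1935,.085]'; python3 - <<'E'
from h import *
from station import r
d=r.camera_params('wrist');im=r.capture('wrist');cv2.imwrite('pics/w1.png',im[:,:,::-1])
print(d,proj(np.array([.587,.1935,.104]),d,True))
E
```

```text
clock: 1.4
tcp_pos: [0.5803, 0.2051, 0.1647]
tool_rot: [-0.003, 0.083, 0.997, -0.002]
contact_force: [-1.1, 0.5, 0.3]
width: 0.031
grasp_force: 0.0
[0.5803 0.2051 0.1647] d/50mm [-0.18 -0.2   1.59]
yaw of tool y 80.44 z [-0.006 -0.003 -1.   ] F [-1.1  0.5  0.3] w 0.030993682488081126 g 0.0 t 1.4 q [-0.42  0.46  0.03  1.73 -0.02  0.95  1.02]
{'fx': 297.3186396354542, 'fy': 297.3186396354542, 'cx': 254.0306210280745, 'cy': 197.67680221503485, 'R': array([[ 0.16647824,  0.98603473, -0.00452836],
       [ 0.95555891, -0.16019629,  0.24747589],
       [ 0.2432944 , -0.04552646, -0.96888347]]), 't': array([-0.29704341, -0.53697603,  0.21090503])} [243.10411639 220.36655244]
```

View pics/w1.png

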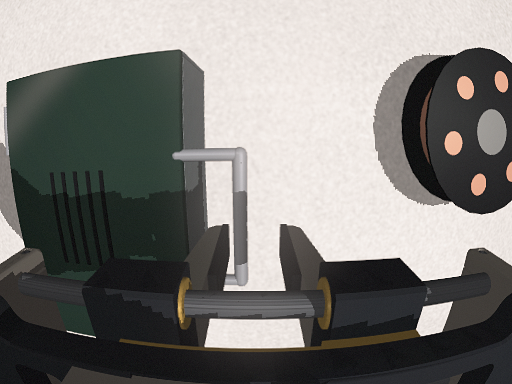

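The wrist view shows the bar vertical at column 241, rows 150–283. That matches the projected middle at (243,220), so I'm descending.

```bash
python3 to.py '[.587,.1930,.085]'; python3 -m creep '[{"xyz":[-0.1,-0.15,0.4],"turn":[0,0,0]},{"xyz":[0,0,0.4],"turn":[0,0,0]},{"xyz":[0,0,0.4],"turn":[0,0,0]},{"xyz":[0,0,0],"turn":[0,0,0]}]' 0.67 20;python3 to.py '[.587,.1930,.085]'
```

```text
[0.581  0.2075 0.1665] d/50mm [-0.17 -0.26  1.63]
yaw of tool y 80.61 z [-0.004 -0.001 -1.   ] F [-0.5  1.1  1.1] w 0.030309051038217356 g 0.0 t 1.45 q [-0.42  0.46  0.03  1.73 -0.02  0.95  1.02]
clock: 1.85
tcp_pos: [0.5843, 0.2012, 0.1065]
tool_rot: [-0.002, 0.08, 0.997, -0.0]
contact_force: [-0.8, -1.0, -0.1]
width: 0.0302
grasp_force: 0.0
[0.5843 0.2012 0.1065] d/50mm [-0.08 -0.15  0.43]
yaw of tool y 80.79 z [-0.004 -0.001 -1.   ] F [-0.8 -1.  -0.1] w 0.030181289986443347 g 0.0 t 1.85 q [-0.41  0.54  0.03  1.77 -0.02  0.84  1.04]
```

```bash
python3 -m creep '[{"xyz":[-0.1,-0.15,0.2],"turn":[0,0,0]},{"xyz":[0,0,0.24],"turn":[0,0,0]},{"xyz":[0,0,0],"turn":[0,0,0]},{"xyz":[0,0,0],"turn":[0,0,0]}]' 0.67 20;python3 to.py '[.587,.1930,.085]'; python3 -m creep '[{"xyz":[0,0,0],"turn":[0,0,0]},{"xyz":[0,0,0],"turn":[0,0,0]},{"xyz":[0,0,0],"turn":[0,0,0]},{"xyz":[0,0,0],"turn":[0,0,0]}]' 1 30;python3 to.py '[.587,.1930,.085]'
```

```text
clock: 2.25
tcp_pos: [0.5897, 0.1915, 0.0861]
tool_rot: [-0.0, 0.082, 0.997, 0.0]
contact_force: [1.2, 0.7, 0.7]
width: 0.0307
grasp_force: 0.0
[0.5897 0.1915 0.0861] d/50mm [0.06 0.02 0.02]
yaw of tool y 80.62 z [-0.  0. -1.] F [1.2 0.7 0.7] w 0.030681669710259474 g 0.0 t 2.25 q [-0.39  0.57  0.03  1.77 -0.02  0.8   1.06]
clock: 2.65
tcp_pos: [0.5899, 0.1914, 0.0865]
tool_rot: [0.0, 0.082, 0.997, 0.0]
contact_force: [-1.3, -0.4, 0.8]
width: 0.0111
grasp_force: 30.0
[0.5899 0.1914 0.0865] d/50mm [0.06 0.02 0.03]
yaw of tool y 80.62 z [ 0.001  0.    -1.   ] F [-1.3 -0.4  0.8] w 0.011111374243847517 g 29.999765753746033 t 2.65 q [-0.39  0.57  0.03  1.77 -0.02  0.8   1.06]
```

```bash
python3 - <<'E'
import numpy as np
a=np.linspace(0,1.84,25)+.017
y=.235*np.cos(a);z=.235*np.sin(a)
for i in range(24):print(i,round((y[i+1]-y[i])/.05,2),round(-(z[i+1]-z[i])/.05,2))
E
```

```text
0 -0.02 -0.36
1 -0.05 -0.36
2 -0.07 -0.35
3 -0.1 -0.35
4 -0.13 -0.34
5 -0.15 -0.33
6 -0.18 -0.31
7 -0.2 -0.3
8 -0.22 -0.28
9 -0.24 -0.26
10 -0.26 -0.25
11 -0.28 -0.22
12 -0.3 -0.2
13 -0.31 -0.18
14 -0.33 -0.15
15 -0.34 -0.13
16 -0.35 -0.1
17 -0.35 -0.08
18 -0.36 -0.05
19 -0.36 -0.02
20 -0.36 0.01
21 -0.36 0.03
22 -0.35 0.06
23 -0.35 0.09
```

```bash
python3 -m creep '[{"xyz":[0,-0.02,-0.36],"turn":[0,0,0]},{"xyz":[0,-0.05,-0.36],"turn":[0,0,0]},{"xyz":[0,-0.07,-0.35],"turn":[0,0,0]},{"xyz":[0,-0.1,-0.35],"turn":[0,0,0]},{"xyz":[0,-0.13,-0.34],"turn":[0,0,0]},{"xyz":[0,-0.15,-0.33],"turn":[0,0,0]},{"xyz":[0,-0.18,-0.31],"turn":[0,0,0]},{"xyz":[0,-0.2,-0.3],"turn":[0,0,0]}]' 1 30; python3 to.py '[.587,.1930,.085]'
```

```text
clock: 3.45
tcp_pos: [0.5825, 0.1481, 0.2226]
tool_rot: [0.001, 0.081, 0.997, 0.001]
contact_force: [1.6, 4.7, -0.4]
width: 0.0113
grasp_force: 30.0
[0.5825 0.1481 0.2226] d/50mm [0.06 0.89 2.75]
yaw of tool y 80.68 z [ 0.001  0.002 -1.   ] F [ 1.6  4.7 -0.4] w 0.011345787597590959 g 30.004184246063232 t 3.45 q [-0.34  0.37  0.05  1.72 -0.02  1.04  1.12]
```

```bash
python3 -m creep '[{"xyz":[0,-0.22,-0.28],"turn":[0,0,0]},{"xyz":[0,-0.24,-0.26],"turn":[0,0,0]},{"xyz":[0,-0.26,-0.25],"turn":[0,0,0]},{"xyz":[0,-0.28,-0.22],"turn":[0,0,0]},{"xyz":[0,-0.3,-0.2],"turn":[0,0,0]},{"xyz":[0,-0.31,-0.18],"turn":[0,0,0]},{"xyz":[0,-0.33,-0.15],"turn":[0,0,0]},{"xyz":[0,-0.34,-0.13],"turn":[0,0,0]}]' 1 30; python3 to.py '[.587,.1930,.085]';python3 -m creep '[{"xyz":[0,-0.35,-0.1],"turn":[0,0,0]},{"xyz":[0,-0.35,-0.08],"turn":[0,0,0]},{"xyz":[0,-0.36,-0.05],"turn":[0,0,0]},{"xyz":[0,-0.36,-0.02],"turn":[0,0,0]}]' 1 30; python3 to.py '[.587,.1930,.085]'
```

```text
clock: 4.25
tcp_pos: [0.5639, 0.036, 0.3079]
tool_rot: [0.001, 0.081, 0.997, 0.002]
contact_force: [-0.7, 5.9, 8.3]
width: 0.0111
grasp_force: 30.0
[0.5639 0.036  0.3079] d/50mm [0.06 3.16 4.47]
yaw of tool y 80.72 z [ 0.003  0.004 -1.   ] F [-0.7  5.9  8.3] w 0.011066145019239965 g 30.002524852752686 t 4.25 q [-0.2   0.24  0.1   1.71 -0.03  1.19  1.31]
clock: 4.65
tcp_pos: [0.5516, -0.0367, 0.3191]
tool_rot: [0.001, 0.082, 0.997, 0.0]
contact_force: [-0.5, 1.6, 1.4]
width: 0.0111
grasp_force: 30.0
[ 0.5516 -0.0367  0.3191] d/50mm [0.06 4.64 4.69]
yaw of tool y 80.6 z [ 0.001  0.001 -1.   ] F [-0.5  1.6  1.4] w 0.011111731575164258 g 30.00020205974579 t 4.65 q [-0.11  0.21  0.14  1.73 -0.03  1.21  1.44]
```

```bash
python3 -m creep '[{"xyz":[0,-0.36,0.02],"turn":[0,0,0]},{"xyz":[0,-0.36,0.03],"turn":[0,0,0]},{"xyz":[0,-0.35,0.06],"turn":[0,0,0]},{"xyz":[0,-0.3,0.08],"turn":[0,0,0]},{"xyz":[0,0,0],"turn":[0,0,0]},{"xyz":[0,0,0],"turn":[0,0,0]}]' 1 30; python3 to.py '[.587,.1930,.085]'
```

```text
clock: 5.25
tcp_pos: [0.5401, -0.1046, 0.3085]
tool_rot: [-0.001, 0.083, 0.997, -0.001]
contact_force: [-3.5, -2.0, 7.9]
width: 0.0111
grasp_force: 30.0
[ 0.5401 -0.1046  0.3085] d/50mm [0.05 6.03 4.46]
yaw of tool y 80.53 z [-0.001 -0.001 -1.   ] F [-3.5 -2.   7.9] w 0.011056343254002034 g 30.00111848115921 t 5.25 q [-0.03  0.21  0.18  1.75 -0.04  1.19  1.57]
```

```bash
python3 -m creep '[{"xyz":[0,0,0],"turn":[0,0,0]},{"xyz":[0,0,0],"turn":[0,0,0]},{"xyz":[0,0,-0.3],"turn":[0,0,0]},{"xyz":[0,0,-0.6],"turn":[0,0,0]},{"xyz":[0,0.3,-0.6],"turn":[0,0,0]},{"xyz":[0,0.9,0],"turn":[0,0,0]},{"xyz":[0,0.9,0],"turn":[0,0,0]},{"xyz":[0,0.9,0],"turn":[0,0,0]}]' 0.6 20; python3 -m creep '[{"xyz":[0,0.9,0],"turn":[0,0,0]},{"xyz":[0,0,0],"turn":[0,0,0]},{"xyz":[0,0,0],"turn":[0,0,0]}]' 0.4
python3 to.py '[.5401,-.1046,.3085]'; python3 - <<'E'
from h import *
from station import r
for n in('wrist','top'):
    d=r.camera_params(n);im=r.capture(n);np.savez(n+'2.npz',im=im,**d);cv2.imwrite(f'pics/{n}2.png',im[:,:,::-1])
E
```

```text
clock: 6.05
tcp_pos: [0.5654, 0.0468, 0.3824]
tool_rot: [-0.0, 0.082, 0.997, 0.0]
contact_force: [1.2, 0.8, -0.2]
width: 0.0368
grasp_force: 0.0
clock: 6.35
tcp_pos: [0.5725, 0.0906, 0.3816]
tool_rot: [-0.001, 0.08, 0.997, -0.0]
contact_force: [0.1, -0.1, -0.5]
width: 0.0551
grasp_force: 0.0
[0.5725 0.0906 0.3816] d/50mm [ 0.01 -3.96  1.47]
yaw of tool y 80.8 z [-0.001 -0.001 -1.   ] F [ 0.1 -0.1 -0.5] w 0.055125740009484454 g 0.0 t 6.35 q [-0.27  0.23  0.06  1.56 -0.01  1.35  1.21]
```

View pics/wrist2.png

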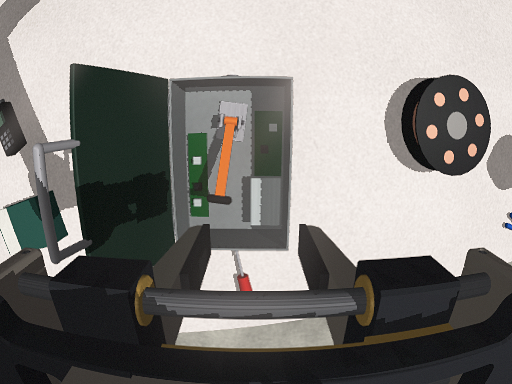

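The wrist view shows the cover laid back on the left and the orange leg inside the case. The pivot is around (231,118), and the black tip is around (218,198). I'm zooming in.

```bash
python3 - <<'E'
from h import *
d=np.load('wrist2.npz')
cv2.imwrite('pics/z2.png',cv2.resize(np.clip(d['im'][90:225,180:270,::-1].astype(float)*1.4,0,255).astype(np.uint8),None,fx=4,fy=4,interpolation=cv2.INTER_CUBIC))
E
```

```text
(no output)
```

View pics/z2.png

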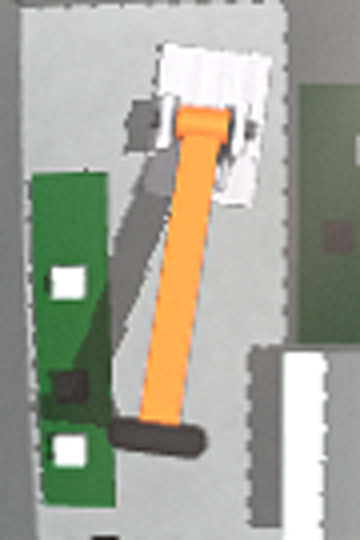

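The zoom shows the tip's ends at (110,433) and (207,441), the pivot barrel at (203,122), and the plate corners at (162,45), (270,62) and (248,206).

```bash
python3 - <<'E'
from h import *
d=np.load('wrist2.npz')
px=lambda u:np.array(u)/4-.375+[180,90]
A=lambda u,z:atz(px(u),d,z,True)
t=[A((110,433),.082),A((207,441),.082)];tc=(t[0]+t[1])/2
pv=A((203,122),.027)
print('tip ends',t,np.linalg.norm(t[0]-t[1]),'c',tc);print('pv',pv,np.linalg.norm((tc-pv)[:2]),'expect',.14*np.cos(.42))
ang=lambda v:np.degrees(np.arctan2(v[1],v[0]))
print('yaw from leg',ang(tc-pv),'from tip axis',ang(t[0]-t[1]))
P=[A(u,.006) for u in[(162,45),(270,62),(248,206)]]
print(np.linalg.norm(P[0]-P[1]),ang(P[0]-P[1]),np.linalg.norm(P[2]-P[1]),ang(P[2]-P[1]))
E
```

```text
tip ends [array([0.61112647, 0.00427969, 0.082     ]), array([0.62089461, 0.04340341, 0.082     ])] 0.040324706827792454 c [0.61601054 0.02384155 0.082     ]
pv [0.49210274 0.05992085 0.027     ] 0.12905370600114505 expect 0.12783245164372317
yaw from leg -16.234427882185607 from tip axis -104.01861933380907
0.04988899345667496 -109.12938188076437 0.06701506616692104 -17.98909009008001
```

```bash
A='' ; python3 -m creep '[{"xyz":[0,0,0],"turn":[0,0,1]},{"xyz":[0,0,0],"turn":[0,0,1]},{"xyz":[0,0,0],"turn":[0,0,1]},{"xyz":[0,0,0],"turn":[0,0,1]},{"xyz":[0,0,0],"turn":[0,0,1]},{"xyz":[0,0,0],"turn":[0,0,1]},{"xyz":[0,0,0],"turn":[0,0,1]},{"xyz":[0,0,0],"turn":[0,0,1]}]' 0.5 12 >/dev/null; python3 -m creep '[{"xyz":[0,0,0],"turn":[0,0,1]},{"xyz":[0,0,0],"turn":[0,0,1]},{"xyz":[0,0,0],"turn":[0,0,1]},{"xyz":[0,0,0],"turn":[0,0,1]},{"xyz":[0,0,0],"turn":[0,0,1]},{"xyz":[0,0,0],"turn":[0,0,1]},{"xyz":[0,0,0],"turn":[0,0,1]},{"xyz":[0,0,0],"turn":[0,0,1]}]'>/dev/null
python3 -m creep '[{"xyz":[0,0,0],"turn":[0,0,1]},{"xyz":[0,0,0],"turn":[0,0,1]},{"xyz":[0,0,0],"turn":[0,0,1]},{"xyz":[0,0,0],"turn":[0,0,1]},{"xyz":[0,0,0],"turn":[0,0,1]},{"xyz":[0,0,0],"turn":[0,0,1]},{"xyz":[0,0,0],"turn":[0,0,1]},{"xyz":[0,0,0],"turn":[0,0,1]}]'
python3 -m creep '[{"xyz":[0,0,0],"turn":[0,0,0.3]},{"xyz":[0,0,0],"turn":[0,0,0]}]' >/dev/null
python3 to.py '[.622,.044,.14]'
```

```text
clock: 8.85
tcp_pos: [0.5728, 0.087, 0.3827]
tool_rot: [0.0, 0.797, 0.604, -0.0]
contact_force: [-0.3, 0.5, 0.6]
width: 0.0461
grasp_force: 0.0
[0.5728 0.088  0.3826] d/50mm [-0.56  1.19  4.85]
yaw of tool y -16.65 z [ 0. -0. -1.] F [ 0.1  0.1 -0. ] w 0.04575208914745168 g 0.0 t 9.05 q [-0.43  0.22  0.26  1.57 -0.06  1.35 -0.45]
```

```bash
python3 -m creep '[{"xyz":[-0.19,0.4,0.4],"turn":[0,0,0]},{"xyz":[-0.19,0.4,0.6],"turn":[0,0,0]},{"xyz":[-0.19,0.4,0.8],"turn":[0,0,0]},{"xyz":[0,0,0.8],"turn":[0,0,0]},{"xyz":[0,0,0.8],"turn":[0,0,0]},{"xyz":[0,0,0.8],"turn":[0,0,0]},{"xyz":[0,0,0.6],"turn":[0,0,0]},{"xyz":[0,0,0],"turn":[0,0,0]}]' 0.5 12; python3 -m creep '[{"xyz":[0,0,0],"turn":[0,0,0]}]' >/dev/null;python3 to.py '[.622,.044,.063]'; python3 - <<'E'
from h import *
from station import r
n='wrist'
d=r.camera_params(n);im=r.capture(n);np.savez(n+'3.npz',im=im,**d);cv2.imwrite(f'pics/{n}3.png',im[:,:,::-1])
print(proj(np.array([.616,.0238,.082]),d,True),proj(np.array([.6221,.0435,.082]),d,True))
E
```

```text
clock: 9.85
tcp_pos: [0.6189, 0.044, 0.1381]
tool_rot: [-0.002, 0.802, 0.598, -0.004]
contact_force: [-0.2, 0.5, 0.0]
width: 0.0454
grasp_force: 0.0
[0.6226 0.0444 0.143 ] d/50mm [-0.01 -0.01  1.6 ]
yaw of tool y -16.57 z [ 0. -0. -1.] F [-0.1  0.7  1.1] w 0.04593825055259698 g 0.0 t 9.95 q [-0.32  0.51  0.26  1.74 -0.15  0.91 -0.28]
[253.4407573  233.30221905] [253.69200123 209.7496518 ]
```

View pics/wrist3.png

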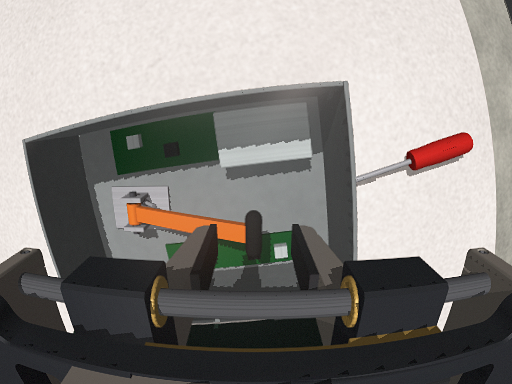

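The view shows the black tip at (253,210)–(253,258), right where predicted and centred between the fingers. I'm descending and gripping its free +y end beside the leg.

```bash
python3 -m creep '[{"xyz":[0,0,0.4],"turn":[0,0,0]},{"xyz":[0,0,0.4],"turn":[0,0,0]},{"xyz":[0,0,0.4],"turn":[0,0,0]},{"xyz":[0,0,0.3],"turn":[0,0,0]},{"xyz":[0,0,0.1],"turn":[0,0,0]},{"xyz":[0,0,0],"turn":[0,0,0]}]' 0.5 12; python3 to.py '[.622,.0438,.063]'; python3 -m creep '[{"xyz":[0,0,0],"turn":[0,0,0]},{"xyz":[0,0,0],"turn":[0,0,0]},{"xyz":[0,0,0],"turn":[0,0,0]},{"xyz":[0,0,0],"turn":[0,0,0]},{"xyz":[0,0,0],"turn":[0,0,0]}]' 1 12;  python3 to.py '[.622,.0438,.063]'
python3 - <<'E'
import numpy as np
a=.42+np.linspace(0,1.2,25)
y=.14*np.cos(a);z=.14*np.sin(a)
for i in range(24):print(i,round((y[i+1]-y[i])/.05,3),round(-(z[i+1]-z[i])/.05,3))
E
```

```text
clock: 10.6
tcp_pos: [0.6226, 0.0448, 0.0629]
tool_rot: [0.0, 0.802, 0.598, 0.0]
contact_force: [-0.2, 0.3, -0.2]
width: 0.0458
grasp_force: 0.0
[0.6226 0.0448 0.0629] d/50mm [-0.02 -0.01 -0.  ]
yaw of tool y -16.57 z [ 0.001  0.    -1.   ] F [-0.2  0.3 -0.2] w 0.04583944907959928 g 0.0 t 10.6 q [-0.3   0.61  0.23  1.78 -0.19  0.77 -0.26]
clock: 11.1
tcp_pos: [0.622, 0.045, 0.0629]
tool_rot: [-0.0, 0.802, 0.598, -0.0]
contact_force: [-1.0, -0.1, 3.1]
width: 0.0127
grasp_force: 12.0
[0.622  0.045  0.0629] d/50mm [-0.02  0.01 -0.  ]
yaw of tool y -16.58 z [-0.  0. -1.] F [-1.  -0.1  3.1] w 0.012694584576669556 g 12.000553607940674 t 11.1 q [-0.3   0.61  0.23  1.79 -0.19  0.77 -0.26]
0 -0.06 -0.126
1 -0.066 -0.123
2 -0.073 -0.12
3 -0.078 -0.116
4 -0.084 -0.112
5 -0.09 -0.108
6 -0.095 -0.103
7 -0.1 -0.098
8 -0.105 -0.093
9 -0.109 -0.088
10 -0.113 -0.082
11 -0.117 -0.076
12 -0.121 -0.07
13 -0.124 -0.064
14 -0.127 -0.058
15 -0.13 -0.051
16 -0.133 -0.045
17 -0.135 -0.038
18 -0.136 -0.031
19 -0.138 -0.024
20 -0.139 -0.018
21 -0.14 -0.011
22 -0.14 -0.004
23 -0.14 0.003
```

```bash
python3 -m creep '[{"xyz":[0,-0.06,-0.126],"turn":[0,0,0]},{"xyz":[0,-0.066,-0.123],"turn":[0,0,0]},{"xyz":[0,-0.073,-0.12],"turn":[0,0,0]},{"xyz":[0,-0.078,-0.116],"turn":[0,0,0]},{"xyz":[0,-0.084,-0.112],"turn":[0,0,0]},{"xyz":[0,-0.09,-0.108],"turn":[0,0,0]},{"xyz":[0,-0.095,-0.103],"turn":[0,0,0]},{"xyz":[0,-0.1,-0.098],"turn":[0,0,0]}]' 1 12;  python3 to.py '[.622,.0438,.063]'
```

```text
clock: 11.9
tcp_pos: [0.5922, 0.0539, 0.1091]
tool_rot: [0.001, 0.802, 0.598, 0.001]
contact_force: [4.7, -0.7, 0.8]
width: 0.0128
grasp_force: 12.0
[0.5922 0.0539 0.1091] d/50mm [-0.02  0.63  0.92]
yaw of tool y -16.59 z [ 0.003 -0.    -1.   ] F [ 4.7 -0.7  0.8] w 0.012795621160856458 g 12.003606408834457 t 11.9 q [-0.34  0.5   0.25  1.84 -0.16  0.81 -0.3 ]
```

Tracking well and still gripped.

```bash
python3 -m creep '[{"xyz":[0,-0.105,-0.093],"turn":[0,0,0]},{"xyz":[0,-0.109,-0.088],"turn":[0,0,0]},{"xyz":[0,-0.113,-0.082],"turn":[0,0,0]},{"xyz":[0,-0.117,-0.076],"turn":[0,0,0]},{"xyz":[0,-0.121,-0.07],"turn":[0,0,0]},{"xyz":[0,-0.124,-0.064],"turn":[0,0,0]},{"xyz":[0,-0.127,-0.058],"turn":[0,0,0]},{"xyz":[0,-0.13,-0.051],"turn":[0,0,0]}]' 1 12;  python3 to.py '[.622,.045,.0629]'
```

```text
clock: 12.7
tcp_pos: [0.5483, 0.0671, 0.1394]
tool_rot: [0.002, 0.802, 0.598, 0.003]
contact_force: [4.8, -1.5, 4.9]
width: 0.0125
grasp_force: 12.0
[0.5483 0.0671 0.1394] d/50mm [-0.    1.53  1.54]
yaw of tool y -16.61 z [ 0.006  0.    -1.   ] F [ 4.8 -1.5  4.9] w 0.012482176547708942 g 12.000410556793213 t 12.7 q [-0.39  0.4   0.25  1.93 -0.13  0.83 -0.35]
```

```bash
python3 -m creep '[{"xyz":[0,-0.133,-0.035],"turn":[0,0,0]},{"xyz":[0,-0.135,-0.03],"turn":[0,0,0]},{"xyz":[0,-0.136,-0.025],"turn":[0,0,0]},{"xyz":[0,-0.138,-0.02],"turn":[0,0,0]},{"xyz":[0,-0.139,-0.015],"turn":[0,0,0]},{"xyz":[0,-0.14,-0.01],"turn":[0,0,0]},{"xyz":[0,-0.14,0],"turn":[0,0,0]},{"xyz":[0,-0.14,0.003],"turn":[0,0,0]}]' 1 12;  python3 to.py '[.622,.045,.0629]'; python3 -m creep '[{"xyz":[0,0,0],"turn":[0,0,0]}]'>/dev/null;  python3 to.py '[.622,.045,.0629]'
```

```text
clock: 13.5
tcp_pos: [0.4935, 0.0835, 0.1456]
tool_rot: [0.0, 0.802, 0.598, 0.001]
contact_force: [-0.4, -0.8, 9.1]
width: 0.0125
grasp_force: 12.0
[0.4935 0.0835 0.1456] d/50mm [-0.01  2.68  1.66]
yaw of tool y -16.58 z [ 0.002  0.001 -1.   ] F [-0.4 -0.8  9.1] w 0.01248578963643117 g 12.000327408313751 t 13.5 q [-0.45  0.31  0.25  2.04 -0.1   0.8  -0.42]
[0.4924 0.0839 0.1453] d/50mm [-0.01  2.71  1.65]
yaw of tool y -16.54 z [ 0.     0.001 -1.   ] F [-2.4 -0.1 11.7] w 0.01237811789787375 g 11.999950110912323 t 13.6 q [-0.45  0.31  0.25  2.04 -0.1   0.8  -0.42]
```

```bash
python3 -m creep '[{"xyz":[0,-0.09,0.0],"turn":[0,0,0]},{"xyz":[0,0,0],"turn":[0,0,0]}]' 1 6;  python3 to.py '[.622,.045,.0629]'; python3 -m creep '[{"xyz":[0,0,0],"turn":[0,0,0]},{"xyz":[0,0,0],"turn":[0,0,0]},{"xyz":[0,0,0],"turn":[0,0,0]}]' 0.5 12;  python3 to.py '[.622,.045,.0629]'
python3 - <<'E'
from h import *
from station import r
n='wrist'
d=r.camera_params(n);im=r.capture(n);cv2.imwrite(f'pics/{n}4.png',im[:,:,::-1])
E
```

```text
clock: 13.8
tcp_pos: [0.4874, 0.0853, 0.1445]
tool_rot: [-0.001, 0.801, 0.598, -0.0]
contact_force: [-1.5, -0.1, 7.5]
width: 0.0133
grasp_force: 6.0
[0.4874 0.0853 0.1445] d/50mm [-0.01  2.81  1.63]
yaw of tool y -16.54 z [-0.002  0.001 -1.   ] F [-1.5 -0.1  7.5] w 0.0133304502064902 g 6.000457406044006 t 13.8 q [-0.45  0.3   0.25  2.05 -0.1   0.8  -0.43]
clock: 14.1
tcp_pos: [0.488, 0.0844, 0.1432]
tool_rot: [-0.0, 0.802, 0.598, -0.001]
contact_force: [0.3, -0.1, 0.0]
width: 0.0351
grasp_force: 0.0
[0.488  0.0844 0.1432] d/50mm [0.01 2.8  1.6 ]
yaw of tool y -16.57 z [-0.002 -0.    -1.   ] F [ 0.3 -0.1  0. ] w 0.03512347763685021 g 0.0 t 14.1 q [-0.45  0.3   0.25  2.05 -0.1   0.8  -0.43]
```

View pics/wrist4.png

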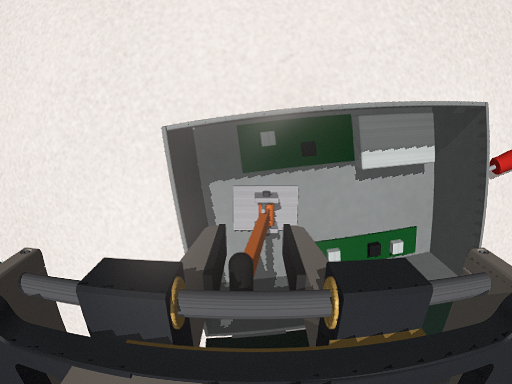

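The leg stands upright and leans over to the left of its pivot, with the tip at (240,268) between the open fingers. It is locked over. I'm retreating, turning back and returning to the bar.

```bash
python3 -m creep '[{"xyz":[0,0,-0.3],"turn":[0,0,0]},{"xyz":[0,0,-0.5],"turn":[0,0,0]},{"xyz":[0,0,-0.7],"turn":[0,0,0]},{"xyz":[0,0,-0.8],"turn":[0,0,0]},{"xyz":[0,0,-0.8],"turn":[0,0,0]},{"xyz":[0,0,-0.8],"turn":[0,0,0]},{"xyz":[0,0,-0.8],"turn":[0,0,0]},{"xyz":[0,0,-0.4],"turn":[0,0,0]}]' 0.6 
python3 -m creep '[{"xyz":[0,0,0],"turn":[0,0,-1]},{"xyz":[0,0,0],"turn":[0,0,-1]},{"xyz":[0,0,0],"turn":[0,0,-1]},{"xyz":[0,0,0],"turn":[0,0,-1]},{"xyz":[0,0,0],"turn":[0,0,-1]},{"xyz":[0,0,0],"turn":[0,0,-1]},{"xyz":[0,0,0],"turn":[0,0,-1]},{"xyz":[0,0,0],"turn":[0,0,-1]}]' >/dev/null
python3 -m creep '[{"xyz":[0,0,0],"turn":[0,0,-1]},{"xyz":[0,0,0],"turn":[0,0,-1]},{"xyz":[0,0,0],"turn":[0,0,-1]},{"xyz":[0,0,0],"turn":[0,0,-1]},{"xyz":[0,0,0],"turn":[0,0,-1]},{"xyz":[0,0,0],"turn":[0,0,-1]},{"xyz":[0,0,0],"turn":[0,0,-1]},{"xyz":[0,0,0],"turn":[0,0,-1]}]' >/dev/null
python3 -m creep '[{"xyz":[0,0,0],"turn":[0,0,-1]},{"xyz":[0,0,0],"turn":[0,0,-1]},{"xyz":[0,0,0],"turn":[0,0,-1]},{"xyz":[0,0,0],"turn":[0,0,-1]},{"xyz":[0,0,0],"turn":[0,0,-1]},{"xyz":[0,0,0],"turn":[0,0,-1]},{"xyz":[0,0,0],"turn":[0,0,-1]},{"xyz":[0,0,0],"turn":[0,0,-1]}]' >/dev/null
python3 -m creep '[{"xyz":[0,0,0],"turn":[0,0,-0.3]},{"xyz":[0,0,0],"turn":[0,0,0]}]' >/dev/null
python3 to.py '[.5401,-.1046,.3885]'
```

```text
clock: 14.95
tcp_pos: [0.4896, 0.0844, 0.402]
tool_rot: [0.001, 0.802, 0.598, 0.002]
contact_force: [0.6, 0.7, -0.4]
width: 0.0366
grasp_force: 0.0
[0.4887 0.0844 0.3983] d/50mm [-1.63 -3.56  0.2 ]
yaw of tool y 80.56 z [-0.001 -0.    -1.   ] F [-0.7  0.4 -0.4] w 0.03690470525735352 g 0.0 t 17.55 q [-0.45  0.05  0.22  1.73 -0.01  1.36  1.18]
```

```bash
python3 -m creep '[{"xyz":[-0.33,-0.6,0],"turn":[0,0,0]},{"xyz":[-0.33,-0.75,0],"turn":[0,0,0]},{"xyz":[-0.33,-0.75,0],"turn":[0,0,0]},{"xyz":[-0.33,-0.75,0],"turn":[0,0,0]},{"xyz":[-0.31,-0.71,0.2],"turn":[0,0,0]},{"xyz":[0,0,0],"turn":[0,0,0]},{"xyz":[0,0,0],"turn":[0,0,0]}]' 0.6 
python3 to.py '[.5401,-.1046,.3085]'
python3 - <<'E'
from h import *
from station import r
n='wrist'
d=r.camera_params(n);im=r.capture(n);cv2.imwrite(f'pics/{n}5.png',im[:,:,::-1]);print(proj(np.array([.5401,-.1046,.3275]),d,True))
E
```

```text
clock: 18.25
tcp_pos: [0.54, -0.1048, 0.388]
tool_rot: [-0.001, 0.083, 0.997, 0.0]
contact_force: [-0.2, 1.4, 0.5]
width: 0.0371
grasp_force: 0.0
[ 0.54   -0.1048  0.388 ] d/50mm [-0.    0.01  1.59]
yaw of tool y 80.46 z [-0.001  0.    -1.   ] F [-0.2  1.4  0.5] w 0.0370654635174756 g 0.0 t 18.25 q [-0.21  0.16  0.4   1.64 -0.06  1.35  1.6 ]
[255.66872016 210.31393273]
```

View pics/wrist5.png

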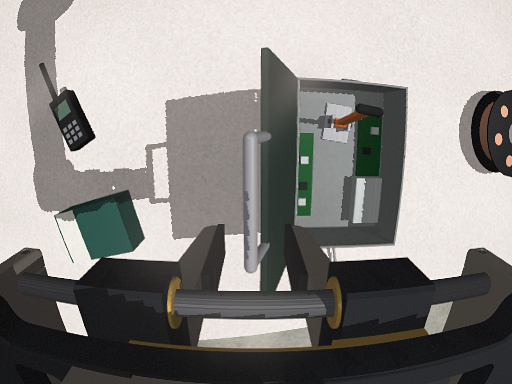

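The cover is laid back, with the bar at column ~252 and rows 130–272, centred between the fingers. The leg is locked at (345,118). Descending to grip the bar.

```bash
python3 -m creep '[{"xyz":[0,0,0.4],"turn":[0,0,0]},{"xyz":[0,0,0.4],"turn":[0,0,0]},{"xyz":[0,0,0.4],"turn":[0,0,0]},{"xyz":[0,0,0.3],"turn":[0,0,0]},{"xyz":[0,0,0.1],"turn":[0,0,0]},{"xyz":[0,0,0],"turn":[0,0,0]}]' 0.6; python3 -m creep '[{"xyz":[0,0,0],"turn":[0,0,0]},{"xyz":[0,0,0],"turn":[0,0,0]},{"xyz":[0,0,0],"turn":[0,0,0]},{"xyz":[0,0,0],"turn":[0,0,0]},{"xyz":[0,0,0],"turn":[0,0,0]}]' 1 30;python3 to.py '[.5401,-.1046,.3085]'
python3 - <<'E'
import numpy as np
a=np.linspace(1.85,.45,29)
y=.235*np.cos(a);z=.235*np.sin(a)
for i in range(28):print(i,round(a[i+1],2),round((y[i+1]-y[i])/.05,2),round(-(z[i+1]-z[i])/.05,2))
E
```

```text
clock: 18.9
tcp_pos: [0.5401, -0.103, 0.3083]
tool_rot: [-0.0, 0.081, 0.997, 0.0]
contact_force: [0.3, 0.6, -0.5]
width: 0.0364
grasp_force: 0.0
clock: 19.4
tcp_pos: [0.5405, -0.1048, 0.3091]
tool_rot: [0.001, 0.082, 0.997, -0.0]
contact_force: [-0.3, -1.2, 2.9]
width: 0.0109
grasp_force: 30.0
[ 0.5405 -0.1048  0.3091] d/50mm [0.01 0.   0.01]
yaw of tool y 80.6 z [ 0.001 -0.    -1.   ] F [-0.3 -1.2  2.9] w 0.010936465620372142 g 30.000266432762146 t 19.4 q [-0.2   0.21  0.39  1.76 -0.09  1.19  1.62]
0 1.8 0.23 -0.06
1 1.75 0.23 -0.05
2 1.7 0.23 -0.04
3 1.65 0.23 -0.02
4 1.6 0.23 -0.01
5 1.55 0.23 -0.0
6 1.5 0.23 0.01
7 1.45 0.23 0.02
8 1.4 0.23 0.03
9 1.35 0.23 0.05
10 1.3 0.23 0.06
11 1.25 0.22 0.07
12 1.2 0.22 0.08
13 1.15 0.22 0.09
14 1.1 0.21 0.1
15 1.05 0.21 0.11
16 1.0 0.2 0.12
17 0.95 0.19 0.13
18 0.9 0.19 0.14
19 0.85 0.18 0.15
20 0.8 0.17 0.16
21 0.75 0.16 0.17
22 0.7 0.16 0.18
23 0.65 0.15 0.18
24 0.6 0.14 0.19
25 0.55 0.13 0.2
26 0.5 0.12 0.2
27 0.45 0.11 0.21
```

```bash
python3 -m creep '[{"xyz":[0,0.23,-0.06],"turn":[0,0,0]},{"xyz":[0,0.23,-0.05],"turn":[0,0,0]},{"xyz":[0,0.23,-0.04],"turn":[0,0,0]},{"xyz":[0,0.23,-0.02],"turn":[0,0,0]},{"xyz":[0,0.23,-0.01],"turn":[0,0,0]},{"xyz":[0,0.23,0],"turn":[0,0,0]},{"xyz":[0,0.23,0.01],"turn":[0,0,0]},{"xyz":[0,0.23,0.02],"turn":[0,0,0]}]' 1 30;python3 to.py '[.5405,-.1048,.3091]'
python3 -m creep '[{"xyz":[0,0.23,0.03],"turn":[0,0,0]},{"xyz":[0,0.23,0.05],"turn":[0,0,0]},{"xyz":[0,0.23,0.06],"turn":[0,0,0]},{"xyz":[0,0.22,0.07],"turn":[0,0,0]},{"xyz":[0,0.22,0.08],"turn":[0,0,0]},{"xyz":[0,0.22,0.09],"turn":[0,0,0]},{"xyz":[0,0.21,0.1],"turn":[0,0,0]},{"xyz":[0,0.21,0.11],"turn":[0,0,0]}]' 1 30;python3 to.py '[.5405,-.1048,.3091]'
```

```text
clock: 20.2
tcp_pos: [0.5558, -0.0126, 0.3159]
tool_rot: [0.001, 0.082, 0.997, -0.0]
contact_force: [5.1, -2.6, 1.1]
width: 0.0108
grasp_force: 30.0
[ 0.5558 -0.0126  0.3159] d/50mm [ 0.   -1.87  0.14]
yaw of tool y 80.64 z [ 0.001 -0.    -1.   ] F [ 5.1 -2.6  1.1] w 0.01075106956606691 g 29.997762143611908 t 20.2 q [-0.32  0.22  0.34  1.73 -0.08  1.2   1.44]
clock: 21.0
tcp_pos: [0.5701, 0.0745, 0.2861]
tool_rot: [0.0, 0.082, 0.997, -0.0]
contact_force: [6.2, -2.3, 0.7]
width: 0.0108
grasp_force: 30.0
[0.5701 0.0745 0.2861] d/50mm [-0.   -3.63 -0.46]
yaw of tool y 80.61 z [ 0.001 -0.    -1.   ] F [ 6.2 -2.3  0.7] w 0.010784129040770807 g 29.99798208475113 t 21.0 q [-0.42  0.27  0.29  1.73 -0.08  1.15  1.3 ]
```

```bash
python3 -m creep '[{"xyz":[0,0.2,0.12],"turn":[0,0,0]},{"xyz":[0,0.19,0.13],"turn":[0,0,0]},{"xyz":[0,0.19,0.14],"turn":[0,0,0]},{"xyz":[0,0.18,0.15],"turn":[0,0,0]},{"xyz":[0,0.17,0.16],"turn":[0,0,0]},{"xyz":[0,0,0],"turn":[0,0,0]}]' 1 30;python3 to.py '[.5405,-.1048,.3091]'
python3 -m creep '[{"xyz":[0,0.08,0.085],"turn":[0,0,0]},{"xyz":[0,0.08,0.085],"turn":[0,0,0]},{"xyz":[0,0,0],"turn":[0,0,0]}]' 1 30;python3 to.py '[.5405,-.1048,.3091]'
```

```text
clock: 21.6
tcp_pos: [0.5777, 0.1211, 0.2501]
tool_rot: [0.0, 0.081, 0.997, -0.0]
contact_force: [5.8, -1.4, -0.2]
width: 0.0108
grasp_force: 30.0
[0.5777 0.1211 0.2501] d/50mm [ 0.   -4.58 -1.18]
yaw of tool y 80.69 z [ 0. -0. -1.] F [ 5.8 -1.4 -0.2] w 0.01080123620154768 g 29.998638331890106 t 21.6 q [-0.47  0.33  0.26  1.73 -0.09  1.09  1.23]
clock: 21.9
tcp_pos: [0.5788, 0.1282, 0.2426]
tool_rot: [0.0, 0.082, 0.997, -0.0]
contact_force: [5.2, -0.3, 2.8]
width: 0.0111
grasp_force: 30.0
[0.5788 0.1282 0.2426] d/50mm [-0.   -4.72 -1.33]
yaw of tool y 80.65 z [ 0.001 -0.    -1.   ] F [ 5.2 -0.3  2.8] w 0.011142205606186903 g 30.002185106277466 t 21.9 q [-0.48  0.34  0.26  1.73 -0.1   1.08  1.22]
```

```bash
python3 -m creep '[{"xyz":[0,0.07,0.08],"turn":[0,0,0]},{"xyz":[0,0,0],"turn":[0,0,0]},{"xyz":[0,0,0],"turn":[0,0,0]}]' 1 30;python3 to.py '[.5405,-.1048,.3091]'
python3 -m creep '[{"xyz":[0,0.07,0.085],"turn":[0,0,0]},{"xyz":[0,0,0],"turn":[0,0,0]},{"xyz":[0,0,0],"turn":[0,0,0]}]' 1 30;python3 to.py '[.5405,-.1048,.3091]'
```

```text
clock: 22.2
tcp_pos: [0.5792, 0.1298, 0.2408]
tool_rot: [0.0, 0.082, 0.997, -0.0]
contact_force: [-0.1, -4.8, 13.3]
width: 0.011
grasp_force: 30.0
[0.5792 0.1298 0.2408] d/50mm [-0.01 -4.76 -1.36]
yaw of tool y 80.55 z [ 0.001 -0.001 -1.   ] F [-0.1 -4.8 13.3] w 0.010953123574196148 g 30.002699196338654 t 22.2 q [-0.48  0.35  0.26  1.73 -0.1   1.07  1.22]
clock: 22.5
tcp_pos: [0.5797, 0.1313, 0.2388]
tool_rot: [0.0, 0.083, 0.997, -0.001]
contact_force: [-6.6, -10.5, 27.0]
width: 0.0109
grasp_force: 30.0
[0.5797 0.1313 0.2388] d/50mm [-0.01 -4.79 -1.39]
yaw of tool y 80.47 z [ 0.    -0.002 -1.   ] F [ -6.6 -10.5  27. ] w 0.01086872708757587 g 30.0066876411438 t 22.5 q [-0.48  0.35  0.26  1.73 -0.1   1.07  1.21]
```

Contact: the cover is standing on the leg at about 0.74 rad. I'm easing off the load and letting go.

```bash
python3 -m creep '[{"xyz":[0,-0.1,-0.12],"turn":[0,0,0]},{"xyz":[0,0,0],"turn":[0,0,0]},{"xyz":[0,0,0],"turn":[0,0,0]}]' 1 30;python3 to.py '[.5405,-.1048,.3091]'
python3 -m creep '[{"xyz":[0,0,0],"turn":[0,0,0]},{"xyz":[0,0,0],"turn":[0,0,0]},{"xyz":[0,0,0],"turn":[0,0,0]},{"xyz":[0,0,0],"turn":[0,0,0]}]' 0.65 30;python3 to.py '[.5405,-.1048,.3091]'
```

```text
clock: 22.8
tcp_pos: [0.5791, 0.1292, 0.2411]
tool_rot: [0.0, 0.082, 0.997, -0.0]
contact_force: [2.1, -4.4, 7.5]
width: 0.0108
grasp_force: 30.0
[0.5791 0.1292 0.2411] d/50mm [-0.   -4.74 -1.36]
yaw of tool y 80.6 z [ 0.001 -0.    -1.   ] F [ 2.1 -4.4  7.5] w 0.010806701373004279 g 29.998401403427124 t 22.8 q [-0.48  0.35  0.26  1.73 -0.1   1.07  1.22]
clock: 23.2
tcp_pos: [0.5779, 0.1302, 0.2398]
tool_rot: [-0.001, 0.081, 0.997, -0.0]
contact_force: [-0.3, -0.1, -0.6]
width: 0.0325
grasp_force: 0.0
[0.5779 0.1302 0.2398] d/50mm [-0.02 -4.76 -1.38]
yaw of tool y 80.67 z [-0.002 -0.    -1.   ] F [-0.3 -0.1 -0.6] w 0.03245604458609177 g 0.0 t 23.2 q [-0.48  0.35  0.26  1.74 -0.1   1.07  1.22]
```

```bash
python3 -m creep '[{"xyz":[0,0,-0.2],"turn":[0,0,0]},{"xyz":[0,0,-0.5],"turn":[0,0,0]},{"xyz":[0,0,-0.6],"turn":[0,0,0]},{"xyz":[0,0.4,-0.6],"turn":[0,0,0]},{"xyz":[0,0.8,0],"turn":[0,0,0]},{"xyz":[0,0.8,0],"turn":[0,0,0]},{"xyz":[0,0.4,0],"turn":[0,0,0]},{"xyz":[0,0,0],"turn":[0,0,0]}]' 0.65; python3 -m creep '[{"xyz":[0,0,0],"turn":[0,0,0]},{"xyz":[0,0,0],"turn":[0,0,0]},{"xyz":[0,0,0],"turn":[0,0,0]},{"xyz":[0,0,0],"turn":[0,0,0]},{"xyz":[0,0,0],"turn":[0,0,0]}]'
python3 - <<'E'
from h import *
from station import r
im=r.capture('scene');cv2.imwrite('pics/s6.png',cv2.resize(im[110:280,60:400,::-1],None,fx=2,fy=2))
E
```

```text
clock: 24.0
tcp_pos: [0.5976, 0.2513, 0.3351]
tool_rot: [-0.001, 0.079, 0.997, 0.0]
contact_force: [-0.3, -0.2, -1.5]
width: 0.0322
grasp_force: 0.0
clock: 24.5
tcp_pos: [0.5985, 0.2471, 0.336]
tool_rot: [0.0, 0.082, 0.997, 0.0]
contact_force: [0.5, 0.3, -0.6]
width: 0.0322
grasp_force: 0.0
```

View pics/s6.png

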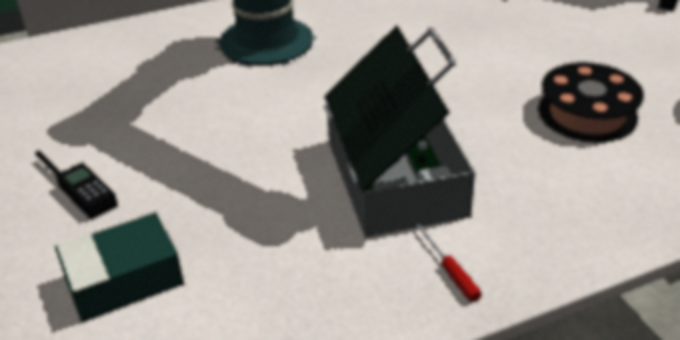

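The cover stands propped open, with its bar at (430,55). The robot is clear and the bystanders are where they were, so I'm handing in.

```bash
python3 -c "
from station import r
print(r.finish_job())"
```

```text
the job is handed in; nothing more can be done
None
```

The job is handed in, with no verdict shown: the cover stands open on the locked leg at about 0.74 rad, the gripper is clear, and the spool, radio, carton and screwdriver look unmoved in the last picture.

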